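Open the combination padlock and present it

TASK

The sample box on the bench is locked by a combination padlock lying in its cradle: turn the padlock's dial anticlockwise, click by click, until the knob's narrow nose points straight at the shackle, then let go of the dial and pull the shackle out of the lock as far as it goes. Take the open padlock by its body, bring it off the T-headed hasp pin through the open gap, and finish while still holding it steady and level, with the shackle still open, a good 12 cm above where it lay. Leave the things around it where they are.

Things in the scene. Friction and masses are not known exactly. Their poses are not given: they have to be found in the camera images.
- lockbox: Grey steel sample box 134x194x58 mm, fixed; origin at the centre of its underside, at bench height; its -x side is the front, roughly towards the robot. On its lid is an aluminium cradle, floor at z 70 mm, in which the padlock lies: lips rise 8 mm above that floor, 1.5 mm clear of the padlock's two long sides and rear end.
- hasp_pin (a point): Point on the axis of the fixed upright hasp pin (8 mm round), 18 mm above the cradle floor (box frame x -16, y 0, z 88 mm); axes as the box. The pin stands inside the shackle loop, 2 mm in front of the padlock's front face. See pin_head for its T head.
- pin_head (a point): Top centre of the hasp pin's fixed T head, 42 mm above the cradle floor; axes as the box. Head 36 mm (y) x 10 (x) x 6 (z): too long for the shackle loop, so the padlock cannot be lifted straight off, only 16 mm. Open, and raised 10 to 14 mm (over the lips, under the head), move it 50 mm or more towards its own -y: the pin leaves by the gap at the short leg; then raise it.
- lock_center (a point): Centre of the loose aluminium padlock body, 60 (x) x 52 (y) x 28 mm (z), lying flat, aligned with the box; underside on the cradle floor, sides standing 20 mm above the lips; 0.3 to 0.45 kg in all, centre of mass about 10 mm to -x of this point (15 with the shackle out). Axes: -x along the shackle, z up out of the dial face.
- dial_knob (a point): Grip point on the dial's upright axis, 31 mm above lock_center and 4 mm to its -x. Black bar knob 12 mm wide (y), 26 long (x), from 10 mm below this point to 10 mm above; below it a 40 mm disc. Axes turn with the dial: its -x end is a narrow nose (5 mm wide, reaching 19 mm from the axis); a white line on top runs from the axis along the nose. Grip across the bar, along y.
- dial (a joint): Dial angle, rad, growing anticlockwise seen from above; 0: nose along the padlock's -x, at the shackle; only there (within about 0.15) does the shackle come free. Notches every 0.524 rad (30 degrees), about 0.05 N m from one to the next; let go, it settles in the nearest one. Starts one to three notches clockwise of 0 (negative). Stops at -2.4 and 0.9.
- shackle_legs (a point): Midway between the two straight legs of the steel U shackle, at mid height of its 8 mm bar; closed, 58 mm to -x of lock_center, same height; moves with the shackle, axes as the padlock. 42 mm over both legs: pinch them together along y. Straight 10 mm to each side along x; the bow ends 31 mm to -x. 22 mm free below the bar. The -y leg is long and stays in the body, the +y leg is short.
- shackle (a joint): How far the shackle is pulled out, m: 0 closed, 0.024 fully open (stop). Slides towards the padlock's -x with about 2 N friction and stays where it is left. Fully open, the short leg's tip is 20 mm from the padlock body. The hasp pin keeps the padlock body from following the pull.
- specimen_cup: White specimen cup, 85 mm across and 84 mm high, a bystander; origin at the centre of its underside.
- desk_bell: Round desk bell, 86 mm across and 63 mm high, a bystander; origin at the centre of its underside.
- reagent: White reagent bottle, 58 mm across and 115 mm high, a bystander; origin at the centre of its underside.
- timer: Small white desk timer, 64 x 68 x 18 mm, a bystander; origin at the centre of its underside.
Mind the look-alikes: they are no part of the job. What is shaped like the part that bears lock_center but green or orange is not meant.

How it is judged:
By the outcome, as a careful person would: the job done as asked, in the order asked, and still so for the second after the job is handed in, while the arm keeps its last pose, push and grip.
It also fails if it takes over 51 s, if anything falls off the work surface, if the arm or the gripper's body presses on something with over 40 N, if the wrist force passes 120 N, or if a joint passes its speed limit or range.

ROBOT

A 6-joint arm with a two-finger parallel gripper is mounted at the origin on a cart in front of the work surface, level with it; the furniture and walls round the work are solid. World frame = base frame: x ahead of the robot, y to its left, z up, the work surface at z = 0. Lengths are in m, angles in rad, forces in N, time in s.
With the tool pointing down it reaches from about 0.375 to 0.9 m from the base axis. Payload 3.1 kg.
Tool frame: the origin (TCP) lies on the centre line of the jaws, within the pads' length; the fingertips stand 25 mm ahead of it and the grasp point (between the pads) lies 6 mm ahead of it (robot.nose_length is the y of the fingertips in the tool frame, in m); y points along the fingers, z is the direction in which the jaws open and shut, and the axes are right-handed (so a half turn about y gives the same grasp; the last joint's range is limited). The gripper opens to 87 mm and grips with 3 to 60 N. Pads are 19 mm wide; open, the fingers measure 117 mm over their backs; the gripper's body (75 mm by 190 mm) begins 51 mm behind the grasp point.
Start: joints at [1.167, 0.527, 1.433, -0, 1.181, -0.178], TCP at [0.14, 0.609, 0.248] pointing down, gripper open.
Joint ranges: [-3.08, 3.08], [-0.75, 2.2], [0.22, 2.44], [-1.43, 4.57], [0, 2.65], [-2.85, 2.85]. Speed limits (rad/s): [2.79, 2.79, 3.14, 3.14, 3.14, 3.14].

INTERFACE

Orientations are given as a unit quaternion [x, y, z, w].
In Python, from rig import robot, eyes, ticket gives the robot as it stands.
- The arm moves only by the tool play_rows, never from a script. Its argument "series" is a list of rows, each a list of 7 numbers: the opening, from 0 (shut) to 1 (fully open), then the shift along the tool's x, y, z scaled (see below), then the turn, a rotation vector about the tool's x, y, z scaled (see below). In form: [[claw, dx, dy, dz, ax, ay, az], ...]. A call has 1 to 12 rows; each row shifts and turns the commanded pose from where the row before left it, along the tool's axes as they then stand; what a row does not reach is not made up. The controller multiplies each number of a shift by 100 mm and each number of a turn by 180 degrees. A row lasts 1/12 s, in which the tool goes at most 41.7 mm and 7.16 degrees, less where a joint would pass 70% of its speed; a pose out of reach is approached as far as the arm can. A call with a number of a shift or a turn outside -1 to 1 is refused whole. A call with a gripper value outside its range is refused whole. The fingers move at their own pace and stop on an object; "grip_force" is the grip in N (left out, the last holds). Time passes only in rows, so rows that do not move let the fingers close. It gives the time, the measured TCP pose, the force and the opening at its end, in the units of the state.
- robot.get_obs(): the state, without advancing time (a new reading comes with each control period).
- eyes.camera(name): name is "scene" or "top" or "wrist"; returns the picture (480x640x3 uint8, red, green, blue); there is no depth.
- eyes.camera_params(name): a dict with "K" (3x3 intrinsics, pixels), "rvec" (rotation vector, rad) and "tvec" (3), from world to camera coordinates, as OpenCV has them. Camera axes: x right, y down, z forward; pixel columns grow to the right and rows downward; lengths in m; the calibration is good to about 2 mm. A picture is of the moment at which its call begins: read the wrist's pose just before it. camera_params takes no time and is no camera call; for the wrist camera it gives the pose at the moment of the call.
- ticket.hand_in(): hands the job in, once; it reports no verdict.
The state is a dict: "time": time; "q": joint angles; "joint_velocities": joint speeds; "joint_torque": joint torques, N m; "position": TCP position; "tool_rot": TCP orientation; "ft_force": force on the tool from outside, world axes, zero at the start; "moment": the same for the moment, N m; "grip_width": finger opening in m.
Only numpy, scipy, OpenCV 4.12 (cv2) and the standard library are available. Lean on these libraries where they do the work, as an engineer would, in place of code of your own. Each camera call takes 0.05 s, during which the arm holds its last target.

## Working session

There is one attempt and no reset: what is moved stays moved. The work goes in short steps, Python scripts to look and compute and a tool call to move; the robot and the scene stay as the last step left them, time stands still between calls to the robot, and variables do not carry over. Pictures are saved under pics/ and viewed, and the job is handed in when it is done.

Besides the shell and the picture viewer there is one more tool, called after "Call:" in YAML: its name, and indented under it one key for each argument. play_rows: Moves the arm, as the interface text tells. Its arguments: {"type":"object","properties":{"series":{"type":"array","items":{"type":"array","items":{"type":"number"}}},"grip_force":{"type":"number"}},"required":["series"]}

```bash
ls; mkdir -p pics
python3 - <<'E'
from rig import robot, eyes, ticket
import cv2
print(robot.get_obs()); print(robot.nose_length)
for n in ["scene","top","wrist"]:
    p=eyes.camera_params(n); print(n,p)
    cv2.imwrite(f"pics/{n}0.png",eyes.camera(n)[:,:,::-1])
E
```

```text
pics
{'time': 0.0, 'q': array([ 1.16649506e+00,  5.28476938e-01,  1.43389640e+00, -4.54696666e-05,
        1.18140267e+00, -1.78499323e-01]), 'joint_velocities': array([ 0.00049871,  0.00016347,  0.00190834,  0.00025743, -0.00239892,
       -0.00011726]), 'joint_torque': array([-1.34987768e-03, -4.40047896e+01, -1.76588237e+01,  6.31576963e-02,
        5.84440981e-02, -1.78920427e-04]), 'position': array([0.13964018, 0.6085017 , 0.24656684]), 'tool_rot': array([ 0.70334888, -0.07986495,  0.07944989, -0.70186156]), 'ft_force': array([-0.04465628, -0.37514279,  0.4886846 ]), 'moment': array([-0.00842427,  0.01001457,  0.01230304]), 'grip_width': 0.08667721453264225}
0.025
scene {'K': array([[603.28203598,   0.        , 316.28348773],
       [  0.        , 603.28203598, 246.19411714],
       [  0.        ,   0.        ,   1.        ]]), 'rvec': array([ 2.27977269, -1.06355357,  0.38828441]), 'tvec': array([-0.31635868,  0.37328184,  1.55921293])}
top {'K': array([[508.23192183,   0.        , 321.86402904],
       [  0.        , 508.23192183, 238.34529403],
       [  0.        ,   0.        ,   1.        ]]), 'rvec': array([ 2.14370406, -2.18769083,  0.10715565]), 'tvec': array([0.02889213, 0.52208219, 1.51648073])}
wrist {'K': array([[384.21577969,   0.        , 319.57522225],
       [  0.        , 384.21577969, 238.69767459],
       [  0.        ,   0.        ,   1.        ]]), 'rvec': array([-2.29873382, -1.83123712, -0.22436091]), 'tvec': array([-0.6240204 , -0.03059115,  0.38913937])}
```

View pics/scene0.png

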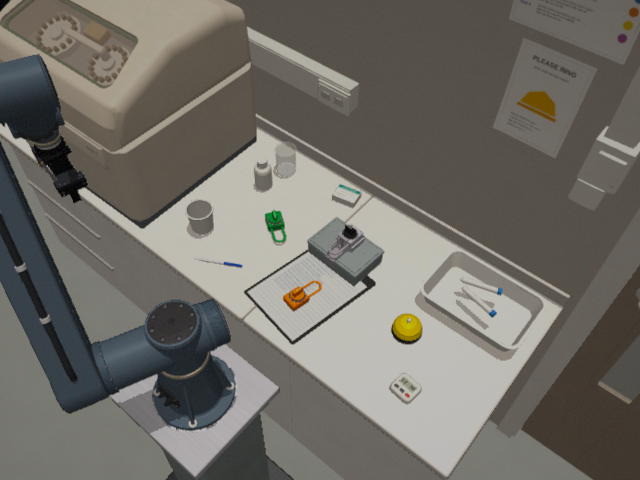

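View pics/top0.png

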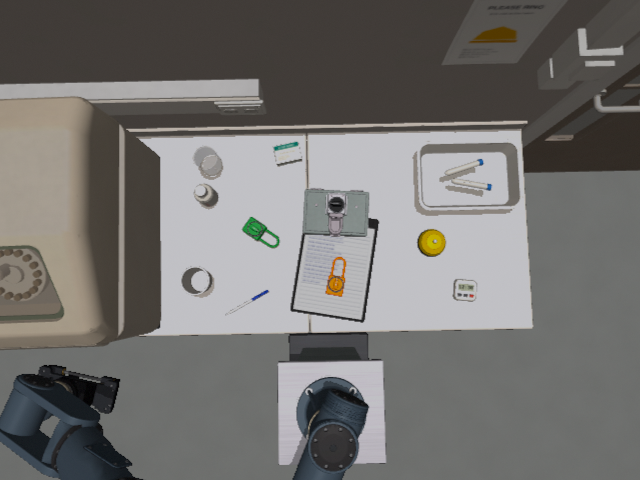

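View pics/wrist0.png

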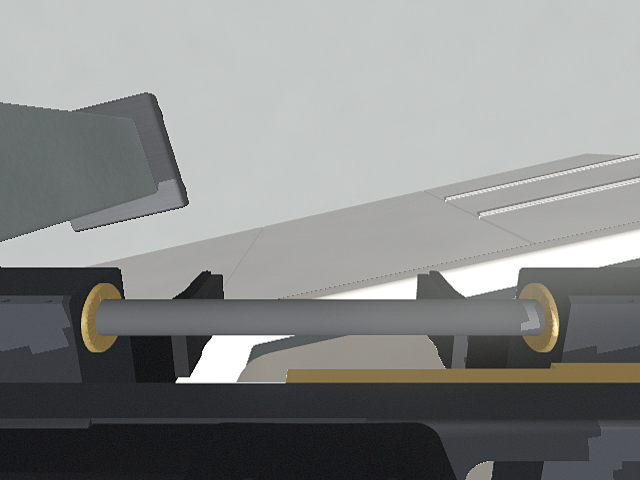

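Padlock-shaped candidates in the top view are the grey one on the box lid (337,210), the green one (261,232) and the orange one (336,277). The grey one in the cradle on the box fits the description. I'll check it in a close crop.

Run:
```python
import cv2
t=cv2.imread("pics/top0.png")[180:245,295:380]
cv2.imwrite("pics/topc.png",cv2.resize(t,None,fx=9,fy=9,interpolation=cv2.INTER_CUBIC))
t=cv2.imread("pics/scene0.png")[210:285,300:390]
cv2.imwrite("pics/scenec.png",cv2.resize(t,None,fx=8,fy=8,interpolation=cv2.INTER_CUBIC))
```

```text
(no output)
```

View pics/topc.png

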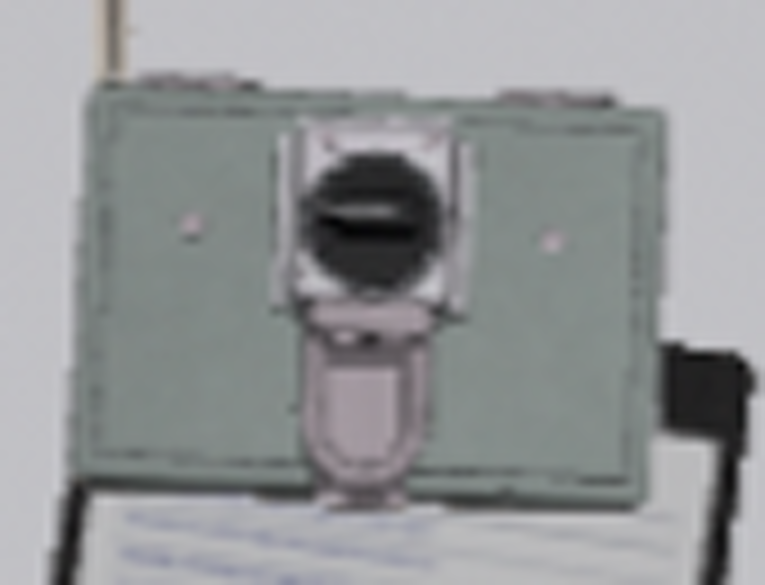

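View pics/scenec.png

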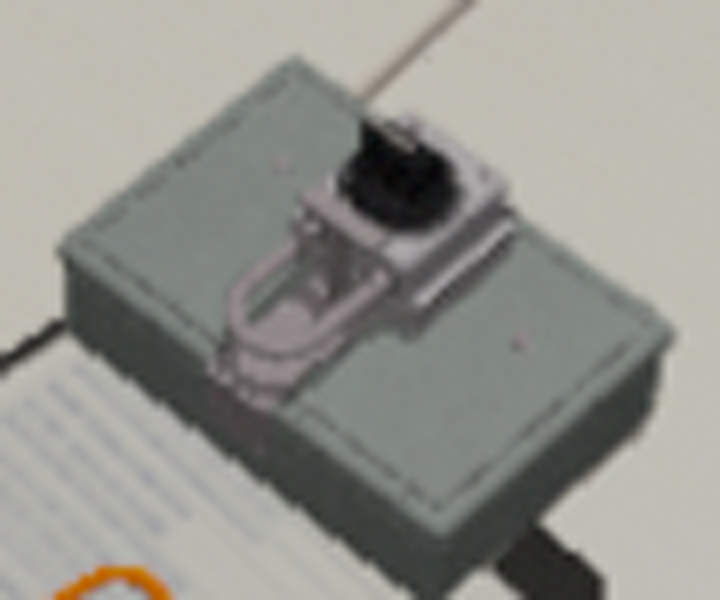

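The crop confirms it: a grey padlock in the cradle on the grey box. The dial's white line points image-left, which is the padlock's +y, so the dial is at about -1.57 and needs three notches. Next I'll fit the box pose.

```bash
cat > h.py <<'E'
import numpy as np, cv2
from scipy.spatial.transform import Rotation as R
from scipy.optimize import least_squares
def ray(P,uv):
    Rm=cv2.Rodrigues(P["rvec"])[0]; c=-Rm.T@P["tvec"]
    d=Rm.T@np.linalg.inv(P["K"])@np.array([uv[0],uv[1],1.]); return c,d
def at_z(P,uv,z):
    c,d=ray(P,uv); return c+d*(z-c[2])/d[2]
def proj(P,X):
    return cv2.projectPoints(np.asarray(X,float).reshape(-1,3),P["rvec"],P["tvec"],P["K"],None)[0].reshape(-1,2)
def boxT(p,X):
    X=np.asarray(X,float); c,s=np.cos(p[2]),np.sin(p[2])
    return X@np.array([[c,-s,0],[s,c,0],[0,0,1]]).T+np.array([p[0],p[1],0])
E
python3 - <<'E'
from h import *
from rig import robot,eyes
P=eyes.camera_params("top");S=eyes.camera_params("scene")
L=np.array([[67,97,58],[67,-97,58],[-67,-97,58],[-67,97,58]])/1000
tu=np.array([(90,88),(664,108),(645,507),(72,482)])/9+[295,180]
su=np.array([(292,58),(672,335),(440,525),(62,250)])/8+[300,210]
def f(p,both=True): 
    X=boxT(p,L); r=[(proj(P,X)-tu).ravel()]
    if both: r.append((proj(S,X)-su).ravel())
    return np.concatenate(r)
for b in (True,False):
    r=least_squares(f,[.5,0,0],args=(b,)); print(r.x,np.round(r.fun.reshape(-1,2),1).tolist())
o=robot.get_obs(); print(R.from_quat(o["tool_rot"]).as_matrix().round(3))
for uv in [(160,335),(105,345),(118,100)]:print(at_z(P,uv,0),at_z(P,uv,.3))
print("bell",at_z(P,(432,242),.03))
W=eyes.camera_params("wrist");Rm=cv2.Rodrigues(W["rvec"])[0];c=-Rm.T@W["tvec"]
T=R.from_quat(o["tool_rot"]).as_matrix();print("cam in tool",T.T@(c-o["position"]),"axes",(T.T@Rm.T).round(3))
E
```

```text
[ 0.59437978 -0.02778905 -0.06601782] [[0.4, -0.2], [1.2, 0.5], [1.7, 0.5], [0.2, 0.3], [-0.4, -1.8], [0.7, -1.9], [-0.2, 1.0], [-1.9, -1.6]]
[ 0.59527317 -0.02517994 -0.06335774] [[-0.5, -0.3], [0.2, 0.1], [0.8, 0.1], [-0.6, 0.1]]
[[ 0.975 -0.001  0.224]
 [-0.224 -0.002  0.975]
 [-0.    -1.    -0.002]]
[0.24048544 0.51573411 0.        ] [0.26393617 0.41909078 0.3       ]
[0.21383307 0.6824182  0.        ] [0.242401   0.55377193 0.3       ]
[9.82280843e-01 6.59521667e-01 2.22044605e-16] [0.86330865 0.53527147 0.3       ]
bell [ 0.50428191 -0.3146631   0.03      ]
cam in tool [-0.06529404 -0.13679167  0.00021012] axes [[-0.     0.97   0.244]
 [ 0.    -0.244  0.97 ]
 [ 1.     0.    -0.   ]]
```

Call:
play_rows:
  series:
    - [1, 0, 0, 0, 0, -0.026, 0]
    - [1, 0, 0, 0, 0, -0.026, 0]
    - [1, 0, 0, -0.33, 0, 0, 0]
    - [1, 0, 0, -0.33, 0, 0, 0]
    - [1, 0, 0, -0.33, 0, 0, 0]
    - [1, 0, 0, -0.33, 0, 0, 0]
    - [1, 0, 0, -0.33, 0, 0, 0]
    - [1, 0, 0, -0.33, 0, 0, 0]
  grip_force: 20

```text
time: 0.82
position: [0.1271, 0.4098, 0.2473]
tool_rot: [0.707, -0.022, 0.022, -0.707]
ft_force: [0.1, 0.2, 0.2]
grip_width: 0.087
```

Call:
play_rows:
  series:
    - [1, 0.25, 0, -0.28, 0, 0, 0]
    - [1, 0.25, 0, -0.28, 0, 0, 0]
    - [1, 0.25, 0, -0.28, 0, 0, 0]
    - [1, 0.25, 0, -0.28, 0, 0, 0]
    - [1, 0.25, 0, -0.28, 0, 0, 0]
    - [1, 0.25, 0, -0.28, 0, 0, 0]
    - [1, 0.25, 0, -0.28, 0, 0, 0]
    - [1, 0.25, 0, -0.28, 0, 0, 0]
    - [1, 0.25, 0, -0.28, 0, 0, 0]
    - [1, 0.25, 0, -0.28, 0, 0, 0]
    - [1, 0.25, 0, -0.28, 0, 0, 0]
    - [1, 0.25, 0, -0.28, 0, 0, 0]

```text
time: 1.82
position: [0.4067, 0.0556, 0.2476]
tool_rot: [-0.707, 0.022, -0.022, 0.707]
ft_force: [0.1, 1.7, -0.2]
grip_width: 0.0872
```

Next I'll move over the box for a wrist view.

Call:
play_rows:
  series:
    - [1, 0.25, -0.07, -0.1, 0, 0, 0]
    - [1, 0.25, -0.07, -0.1, 0, 0, 0]
    - [1, 0.25, -0.07, -0.1, 0, 0, 0]
    - [1, 0.25, -0.07, -0.1, 0, 0, 0]
    - [1, 0.25, -0.07, -0.1, 0, 0, 0]
    - [1, 0.25, -0.07, -0.15, 0, 0, 0]
    - [1, 0.1, 0, -0.1, 0, 0, 0]
    - [1, 0, 0, 0, 0, 0, 0]
    - [1, 0, 0, 0, 0, 0, 0]

```text
time: 2.57
position: [0.5598, -0.0274, 0.2885]
tool_rot: [-0.706, 0.024, -0.021, 0.707]
ft_force: [-0.1, -0.5, -0.3]
grip_width: 0.0872
```

Run:
```python
from h import *
from rig import robot,eyes
P=eyes.camera_params("wrist");im=eyes.camera("wrist")[:,:,::-1].copy();cv2.imwrite("pics/w1.png",im)
np.savez("w1.npz",**P)
o=robot.get_obs();print(o["position"],o["q"])
for q in ([.5944,-.0278,-.066],[.5953,-.0252,-.0634]):
    X=boxT(q,np.array([[67,97,58],[67,-97,58],[-67,-97,58],[-67,97,58],[-16,18,112],[-16,-18,112],[16,0,125],[50,26,98],[50,-26,98],[-10,26,98],[-10,-26,98]])/1000); print(proj(P,X).round(1).tolist())
```

```text
[ 0.55902524 -0.02674173  0.28845927] [-2.47661151e-01  3.94232258e-01  1.54703738e+00  4.27931607e-04
  1.20439299e+00 -1.75578055e+00]
[[414.9, 309.4], [227.0, 309.1], [219.1, 178.2], [423.7, 178.7], [342.9, 245.1], [300.3, 245.0], [321.5, 286.2], [349.4, 310.4], [293.0, 310.3], [350.9, 247.6], [292.0, 247.4]]
[[417.6, 309.9], [229.8, 309.9], [221.8, 179.2], [426.2, 179.2], [346.0, 245.8], [303.4, 245.9], [324.8, 287.1], [352.4, 311.1], [296.0, 311.1], [353.8, 248.3], [295.0, 248.3]]
```

View pics/w1.png

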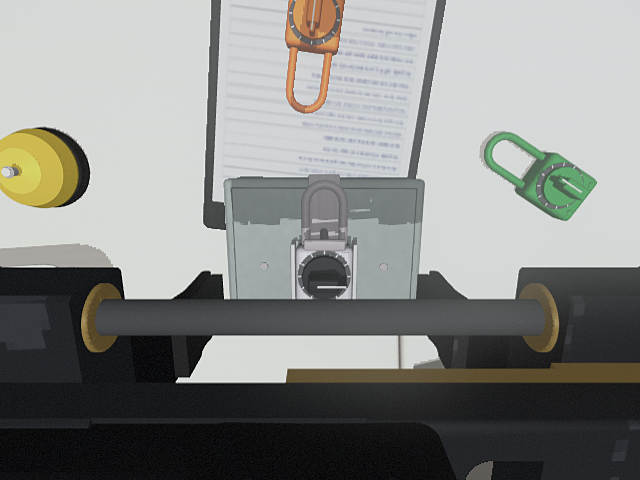

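Run:
```python
import cv2
t=cv2.imread("pics/w1.png")
cv2.imwrite("pics/w1c.png",cv2.resize(t[170:302,215:435],None,fx=3.6,fy=3.6,interpolation=cv2.INTER_CUBIC))
cv2.imwrite("pics/w1d.png",cv2.resize(t[225:300,280:370],None,fx=8,fy=8,interpolation=cv2.INTER_CUBIC))
```

```text
(no output)
```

View pics/w1c.png

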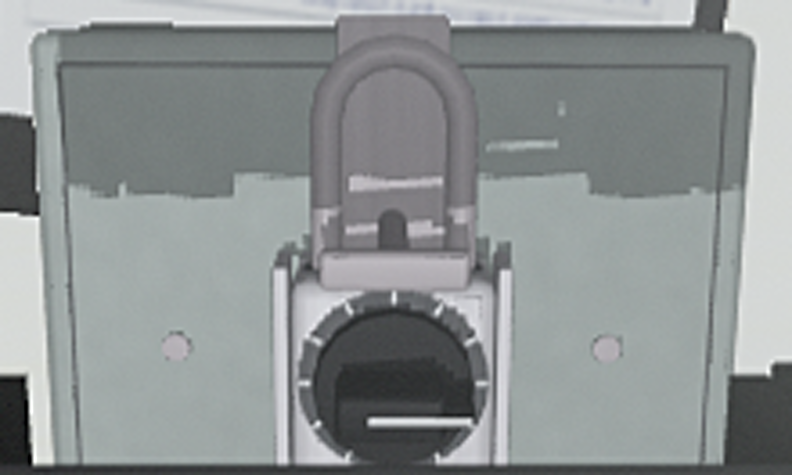

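View pics/w1d.png

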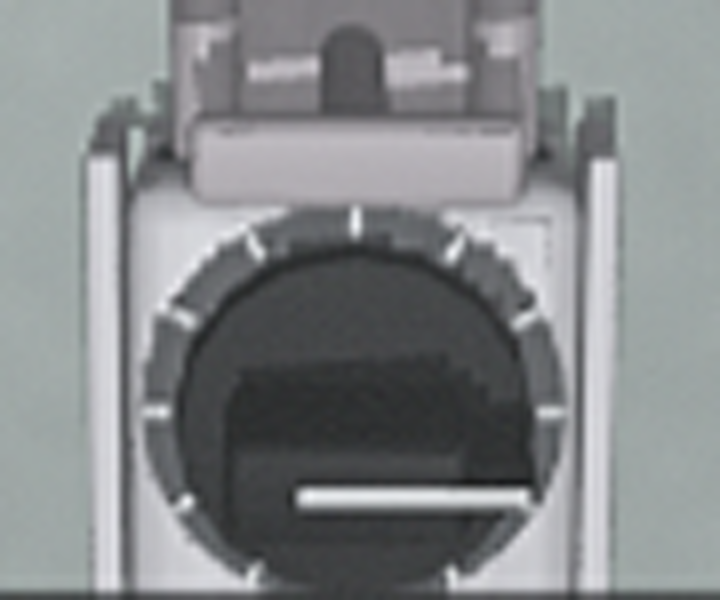

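The wrist view shows the dial's white line pointing right (+y) at (317–346, 287), so the dial is at -90°, three notches short. The head and lid corners match the top-view box pose. Next is the move planner.

```bash
cat >> h.py <<'E'
BOX=[.5953,-.0252,-.0634]
def tgt(bx,zt,yaw_off):
    """TCP pose: box-frame xy (m), TCP z, tool z axis angle = box yaw + yaw_off"""
    p=boxT(BOX,[[bx[0],bx[1],zt]])[0]; a=BOX[2]+yaw_off
    z=np.array([np.cos(a),np.sin(a),0]); y=np.array([0,0,-1.]); x=np.cross(y,z)
    return p,np.c_[x,y,z]
def plan(p,Rt):
    from rig import robot
    o=robot.get_obs(); T=R.from_quat(o["tool_rot"]).as_matrix()
    rv=R.from_matrix(T.T@Rt).as_rotvec()
    print("pos",o["position"].round(4),"goal",p.round(4),"grip",round(o["grip_width"],4),"F",o["ft_force"].round(1),"t",round(o["time"],2))
    print("shift/100mm (cur axes)",(T.T@(p-o["position"])/.1).round(3),"(goal axes)",(Rt.T@(p-o["position"])/.1).round(3),"turn/180",(rv/np.pi).round(4))
def where():
    from rig import robot
    o=robot.get_obs(); c,s=np.cos(BOX[2]),np.sin(BOX[2]); d=o["position"]-[BOX[0],BOX[1],0]
    T=R.from_quat(o["tool_rot"]).as_matrix()
    print("boxframe",np.round([c*d[0]+s*d[1],-s*d[0]+c*d[1],d[2]],4),"yaw z rel",round(np.degrees(np.arctan2(T[1,2],T[0,2])-BOX[2]),2),"down",T[:,1].round(3),"t",round(o["time"],2))
E
python3 - <<'E'
from h import *
plan(*tgt([.016,0],.2,0)); where()
E
```

```text
pos [ 0.559  -0.0267  0.2885] goal [ 0.6113 -0.0262  0.2   ] grip 0.0872 F [ 0.6  0.6 -0.2] t 2.62
shift/100mm (cur axes) [0.525 0.883 0.037] (goal axes) [-0.038  0.885  0.521] turn/180 [ 0.0007  0.5002 -0.0013]
boxframe [-0.0361 -0.0038  0.2885] yaw z rel 90.03 down [-0.004  0.001 -1.   ] t 2.62
```

Call:
play_rows:
  series:
    - [0.35, 0, 0, 0, 0, 0.0385, 0]
    - [0.35, 0, 0, 0, 0, 0.0385, 0]
    - [0.35, 0, 0, 0, 0, 0.0385, 0]
    - [0.35, 0, 0, 0, 0, 0.0385, 0]
    - [0.35, 0, 0, 0, 0, 0.0385, 0]
    - [0.35, 0, 0, 0, 0, 0.0385, 0]
    - [0.35, 0, 0, 0, 0, 0.0385, 0]
    - [0.35, 0, 0, 0, 0, 0.0385, 0]
    - [0.35, 0, 0, 0, 0, 0.0385, 0]
    - [0.35, 0, 0, 0, 0, 0.0385, 0]
    - [0.35, 0, 0, 0, 0, 0.0385, 0]
    - [0.35, 0, 0, 0, 0, 0.0385, 0]

```text
time: 3.62
position: [0.5587, -0.0259, 0.289]
tool_rot: [0.513, -0.488, 0.486, -0.512]
ft_force: [-0.1, -0.2, 0.2]
grip_width: 0.0309
```

Call:
play_rows:
  series:
    - [0.35, 0, 0, 0, 0, 0.0385, 0]
    - [0.35, -0.01, 0.2, 0.17, 0, 0, 0]
    - [0.35, -0.01, 0.2, 0.17, 0, 0, 0]
    - [0.35, -0.01, 0.2, 0.17, 0, 0, 0]
    - [0.35, 0, 0.28, 0, 0, 0, 0]
    - [0.35, 0, 0, 0, 0, 0, 0]
    - [0.35, 0, 0, 0, 0, 0, 0]

```text
time: 4.2
position: [0.6091, -0.0262, 0.1999]
tool_rot: [-0.485, 0.518, -0.513, 0.483]
ft_force: [0.3, -0.2, 0.6]
grip_width: 0.0305
```

Run:
```python
from h import *
from rig import eyes
plan(*tgt([.016,0],.1385,0)); where()
P=eyes.camera_params("wrist");cv2.imwrite("pics/w2.png",eyes.camera("wrist")[:,:,::-1])
print(proj(P,boxT(BOX,np.array([[16,0,125],[-16,18,112],[-16,-18,112]])/1000)).round(1).tolist())
```

```text
pos [ 0.6091 -0.0262  0.1999] goal [ 0.6113 -0.0262  0.1385] grip 0.0305 F [ 0.3 -0.2  0.6] t 4.2
shift/100mm (cur axes) [-0.001  0.614  0.026] (goal axes) [-0.002  0.614  0.021] turn/180 [ 0.0022  0.0001 -0.0004]
boxframe [ 0.0139 -0.0002  0.1999] yaw z rel 0.02 down [-0.007  0.002 -1.   ] t 4.2
[[322.1, 260.5], [268.7, 225.2], [270.5, 281.8]]
```

View pics/w2.png

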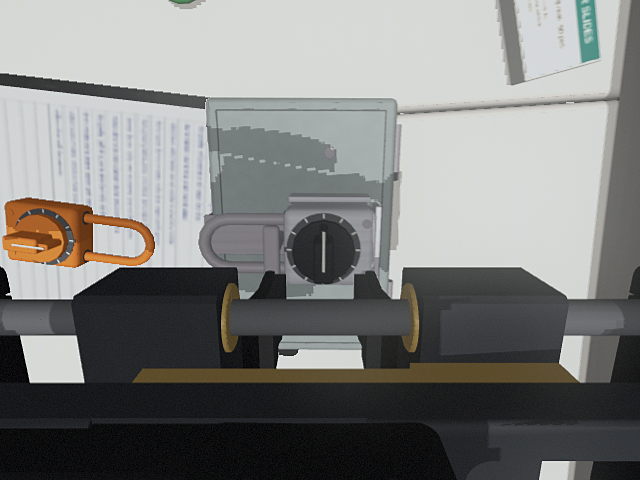

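The bar lies across the fingers at (323, 232–272) with its nose at the +y end, and the axis matches the prediction. I'll descend and grip.

Call:
play_rows:
  series:
    - [0.35, 0, 0.2, 0.01, 0, 0, 0]
    - [0.35, 0, 0.2, 0.01, 0, 0, 0]
    - [0.35, 0, 0.15, 0, 0.001, 0, 0]
    - [0.35, 0, 0.07, 0, 0.001, 0, 0]
    - [0.35, 0, 0, 0, 0, 0, 0]
    - [0.35, 0, 0, 0, 0, 0, 0]

```text
time: 4.75
position: [0.6144, -0.0278, 0.141]
tool_rot: [0.482, -0.514, 0.518, -0.486]
ft_force: [1.0, -0.0, 0.2]
grip_width: 0.0304
```

Run:
```python
from h import *
plan(*tgt([.016,0],.1385,0)); where()
```

```text
pos [ 0.6144 -0.0278  0.141 ] goal [ 0.6113 -0.0262  0.1385] grip 0.0304 F [ 1.  -0.   0.2] t 4.75
shift/100mm (cur axes) [-0.013  0.025 -0.033] (goal axes) [-0.013  0.025 -0.033] turn/180 [-0.0025 -0.0001  0.0001]
boxframe [ 0.0193 -0.0013  0.141 ] yaw z rel -0.03 down [ 0.008 -0.001 -1.   ] t 4.75
```

Call:
play_rows:
  series:
    - [0.35, -0.01, 0.025, -0.03, -0.0025, 0, 0]
    - [0.35, 0, 0, 0, 0, 0, 0]
    - [0.35, 0, 0, 0, 0, 0, 0]

```text
time: 5.0
position: [0.6115, -0.0266, 0.1379]
tool_rot: [-0.484, 0.516, -0.516, 0.484]
ft_force: [0.8, -0.4, 0.2]
grip_width: 0.0305
```

Run:
```python
from h import *
plan(*tgt([.016,0],.1385,0)); where()
```

```text
pos [ 0.6115 -0.0266  0.1379] goal [ 0.6113 -0.0262  0.1385] grip 0.0305 F [ 0.8 -0.4  0.2] t 5.0
shift/100mm (cur axes) [-0.003 -0.006 -0.003] (goal axes) [-0.003 -0.006 -0.003] turn/180 [ 0.0001 -0.0001  0.0001]
boxframe [ 0.0163 -0.0003  0.1379] yaw z rel -0.02 down [-0. -0. -1.] t 5.0
```

Close on the bar.

Call:
play_rows:
  series:
    - [0, 0, 0, 0, 0, 0, 0]
    - [0, 0, 0, 0, 0, 0, 0]
    - [0, 0, 0, 0, 0, 0, 0]
    - [0, 0, 0, 0, 0, 0, 0]
    - [0, 0, 0, 0, 0, 0, 0]
    - [0, 0, 0, 0, 0, 0, 0]
  grip_force: 20

```text
time: 5.5
position: [0.6104, -0.0266, 0.137]
tool_rot: [-0.485, 0.517, -0.515, 0.483]
ft_force: [-2.4, -0.3, 1.9]
grip_width: 0.0117
```

Call:
play_rows:
  series:
    - [0, 0, 0, 0, 0, -0.0333, 0]
    - [0, 0, 0, 0, 0, -0.0333, 0]
    - [0, 0, 0, 0, 0, -0.0333, 0]
    - [0, 0, 0, 0, 0, -0.0333, 0]
    - [0, 0, 0, 0, 0, -0.0335, 0]
    - [0, 0, 0, 0, 0, 0, 0]
    - [0, 0, 0, 0, 0, 0, 0]

```text
time: 6.08
position: [0.6107, -0.0266, 0.137]
tool_rot: [0.601, -0.374, 0.373, -0.6]
ft_force: [-2.8, -0.6, 1.7]
grip_width: 0.0115
```

Run:
```python
from h import *
from rig import robot
where(); print(robot.get_obs()["moment"],robot.get_obs()["ft_force"],robot.get_obs()["grip_width"])
```

```text
boxframe [ 0.0155 -0.0005  0.137 ] yaw z rel 29.83 down [-0.003  0.    -1.   ] t 6.08
[-0.19195528  0.48721536  0.08655849] [-2.79528252 -0.64619605  1.73674916] 0.011542950992795951
```

Call:
play_rows:
  series:
    - [0, 0, 0, 0, 0, -0.0333, 0]
    - [0, 0, 0, 0, 0, -0.0333, 0]
    - [0, 0, 0, 0, 0, -0.0333, 0]
    - [0, 0, 0, 0, 0, -0.0333, 0]
    - [0, 0, 0, 0, 0, -0.0335, 0]
    - [0, 0, 0, 0, 0, 0, 0]
    - [0, 0, 0, 0, 0, 0, 0]

```text
time: 6.67
position: [0.6108, -0.0266, 0.137]
tool_rot: [0.677, -0.207, 0.205, -0.676]
ft_force: [-2.4, -1.0, 1.3]
grip_width: 0.0119
```

Call:
play_rows:
  series:
    - [0, 0, 0, 0, 0, -0.0333, 0]
    - [0, 0, 0, 0, 0, -0.0333, 0]
    - [0, 0, 0, 0, 0, -0.0333, 0]
    - [0, 0, 0, 0, 0, -0.0333, 0]
    - [0, 0, 0, 0, 0, -0.0336, 0]
    - [0, 0, 0, 0, 0, 0, 0]
    - [0, 0, 0, 0, 0, 0, 0]

```text
time: 7.25
position: [0.6109, -0.0266, 0.137]
tool_rot: [-0.707, 0.025, -0.023, 0.707]
ft_force: [-4.1, -0.3, 2.0]
grip_width: 0.0117
```

Run:
```python
from h import *
from rig import robot
where(); print(robot.get_obs()["moment"],robot.get_obs()["ft_force"],robot.get_obs()["grip_width"])
```

```text
boxframe [ 0.0157 -0.0004  0.137 ] yaw z rel 89.72 down [-0.002  0.    -1.   ] t 7.25
[-0.06229453  0.53781465  0.05886976] [-4.14650144 -0.30841322  1.98668294] 0.011689993852284095
```

Open, rise, and look.

Call:
play_rows:
  series:
    - [0.35, 0, 0, 0, 0, 0, 0]
    - [0.35, 0, 0, 0, 0, 0, 0]
    - [0.35, 0, 0, 0, 0, 0, 0]
    - [0.35, 0, -0.1, 0, 0, 0, 0]
    - [0.55, 0, -0.3, 0, 0, 0, 0]
    - [0.6, -0.2, -0.3, 0, 0, 0, 0]
    - [0.6, -0.3, 0, 0, 0, 0, 0]
    - [0.6, 0, 0, 0, 0, 0, 0]
    - [0.6, 0, 0, 0, 0, 0, 0]

```text
time: 8.0
position: [0.5605, -0.0231, 0.2083]
tool_rot: [-0.707, 0.023, -0.022, 0.707]
ft_force: [0.9, -0.0, 0.3]
grip_width: 0.0505
```

Run:
```python
from h import *
from rig import eyes
plan(*tgt([-.038,0],.101,np.pi/2)); where()
P=eyes.camera_params("wrist");im=eyes.camera("wrist")[:,:,::-1].copy()
pts=proj(P,boxT(BOX,np.array([[16,0,125],[-16,18,112],[-16,-18,112],[-28,17,88],[-28,-17,88],[-48,17,88]])/1000)).round(1);print(pts.tolist())
cv2.imwrite("pics/w3.png",cv2.resize(im[120:360,180:480],None,fx=2.6,fy=2.5))
```

```text
pos [ 0.5605 -0.0231  0.2083] goal [ 0.5574 -0.0228  0.101 ] grip 0.0505 F [ 0.9 -0.   0.3] t 8.0
shift/100mm (cur axes) [-3.000e-02  1.073e+00  1.000e-03] (goal axes) [-3.100e-02  1.073e+00  1.000e-03] turn/180 [-0.     -0.0002 -0.0002]
boxframe [-3.490e-02 -1.000e-04  2.083e-01] yaw z rel 89.96 down [-0.001  0.    -1.   ] t 8.0
[[319.8, 332.4], [347.9, 277.2], [291.8, 277.3], [344.2, 249.1], [295.3, 249.1], [344.7, 220.9]]
```

View pics/w3.png

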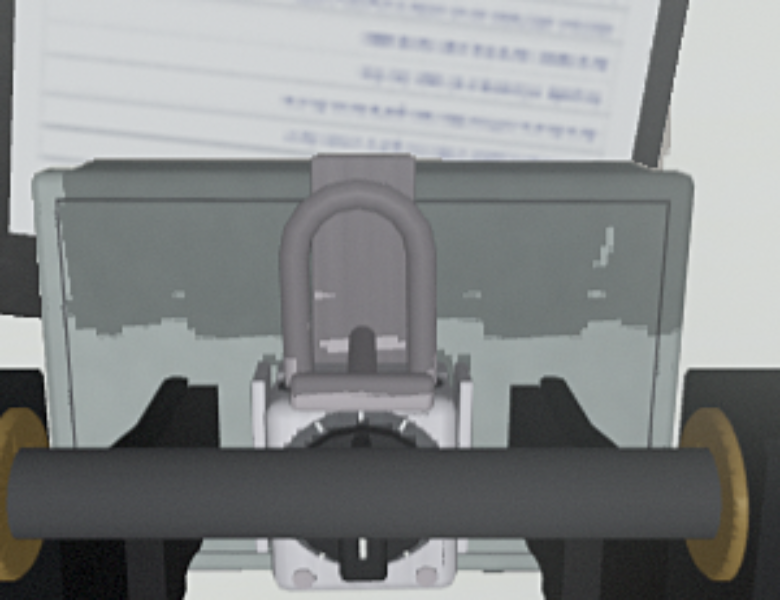

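The wrist view shows the nose at crop (362,440) and the line at (362,548), both pointing straight up the image at the pin. Next are the shackle legs.

Call:
play_rows:
  series:
    - [0.7, -0.03, 0.2, 0, 0, 0, 0]
    - [0.7, 0, 0.25, 0, 0, 0, 0]
    - [0.7, 0, 0.25, 0, 0, 0, 0]
    - [0.7, 0, 0.2, 0, 0, 0, 0]
    - [0.7, 0, 0.1, 0, 0, 0, 0]
    - [0.7, 0, 0.07, 0, 0, 0, 0]
    - [0.7, 0, 0, 0, 0, 0, 0]
    - [0.7, 0, 0, 0, 0, 0, 0]

```text
time: 8.72
position: [0.5591, -0.0234, 0.1003]
tool_rot: [0.707, -0.023, 0.022, -0.707]
ft_force: [1.2, -0.9, -0.7]
grip_width: 0.061
```

Run:
```python
from h import *
plan(*tgt([-.038,0],.101,np.pi/2)); where()
```

```text
pos [ 0.5591 -0.0234  0.1003] goal [ 0.5574 -0.0228  0.101 ] grip 0.061 F [ 1.2 -0.9 -0.7] t 8.72
shift/100mm (cur axes) [-0.017 -0.007  0.005] (goal axes) [-0.017 -0.007  0.005] turn/180 [ 0.0001 -0.     -0.0002]
boxframe [-0.0363 -0.0005  0.1003] yaw z rel 90.0 down [-0.001 -0.    -1.   ] t 8.72
```

Call:
play_rows:
  series:
    - [0.7, -0.015, 0, 0.005, 0, 0, 0]
    - [0.4, 0, 0, 0, 0, 0, 0]
    - [0.3, 0, 0, 0, 0, 0, 0]
    - [0.3, 0, 0, 0, 0, 0, 0]
    - [0.3, 0, 0, 0, 0, 0, 0]
    - [0.3, 0, 0, 0, 0, 0, 0]
  grip_force: 25

```text
time: 9.22
position: [0.5569, -0.0229, 0.1006]
tool_rot: [0.707, -0.023, 0.022, -0.707]
ft_force: [-1.9, 0.0, 3.0]
grip_width: 0.0407
```

Call:
play_rows:
  series:
    - [0.3, -0.03, 0, 0, 0, 0, 0]
    - [0.3, -0.03, 0, 0, 0, 0, 0]
    - [0.3, -0.03, 0, 0, 0, 0, 0]
    - [0.3, -0.03, 0, 0, 0, 0, 0]
    - [0.3, 0, 0, 0, 0, 0, 0]

```text
time: 9.63
position: [0.5443, -0.022, 0.1003]
tool_rot: [0.707, -0.023, 0.022, -0.707]
ft_force: [0.1, -1.5, 3.4]
grip_width: 0.0409
```

Run:
```python
from h import *
plan(*tgt([-.064,0],.101,np.pi/2)); where()
```

```text
pos [ 0.5443 -0.022   0.1003] goal [ 0.5314 -0.0211  0.101 ] grip 0.0409 F [ 0.1 -1.5  3.4] t 9.63
shift/100mm (cur axes) [-0.129 -0.007  0.001] (goal axes) [-0.129 -0.007  0.001] turn/180 [ 0.0001  0.     -0.0006]
boxframe [-5.110e-02 -1.000e-04  1.003e-01] yaw z rel 90.01 down [-0.002 -0.    -1.   ] t 9.63
```

Call:
play_rows:
  series:
    - [0.3, -0.03, 0, 0, 0, 0, 0]
    - [0.3, -0.03, 0, 0, 0, 0, 0]
    - [0.3, -0.03, 0, 0, 0, 0, 0]
    - [0.3, -0.02, 0, 0, 0, 0, 0]
    - [0.3, 0, 0, 0, 0, 0, 0]

```text
time: 10.05
position: [0.533, -0.0213, 0.1001]
tool_rot: [0.707, -0.023, 0.021, -0.707]
ft_force: [0.6, -1.5, 2.1]
grip_width: 0.0411
```

Call:
play_rows:
  series:
    - [0.3, -0.015, 0, 0, 0, 0, 0]
    - [0.3, -0.015, 0, 0, 0, 0, 0]
    - [0.3, 0, 0, 0, 0, 0, 0]

```text
time: 10.3
position: [0.5311, -0.0209, 0.1002]
tool_rot: [-0.707, 0.023, -0.022, 0.707]
ft_force: [3.1, -1.1, 0.7]
grip_width: 0.041
```

Run:
```python
from h import *
from rig import eyes
plan(*tgt([-.064,0],.101,np.pi/2)); where()
P=eyes.camera_params("wrist");im=eyes.camera("wrist")[:,:,::-1].copy()
cv2.imwrite("pics/w4.png",cv2.resize(im[120:360,180:480],None,fx=2.6,fy=2.5))
```

```text
pos [ 0.5311 -0.0209  0.1002] goal [ 0.5314 -0.0211  0.101 ] grip 0.041 F [ 3.1 -1.1  0.7] t 10.3
shift/100mm (cur axes) [ 0.004 -0.008 -0.002] (goal axes) [ 0.004 -0.008 -0.002] turn/180 [-0.     -0.     -0.0002]
boxframe [-0.0644  0.0002  0.1002] yaw z rel 90.0 down [-0.001  0.    -1.   ] t 10.3
```

View pics/w4.png

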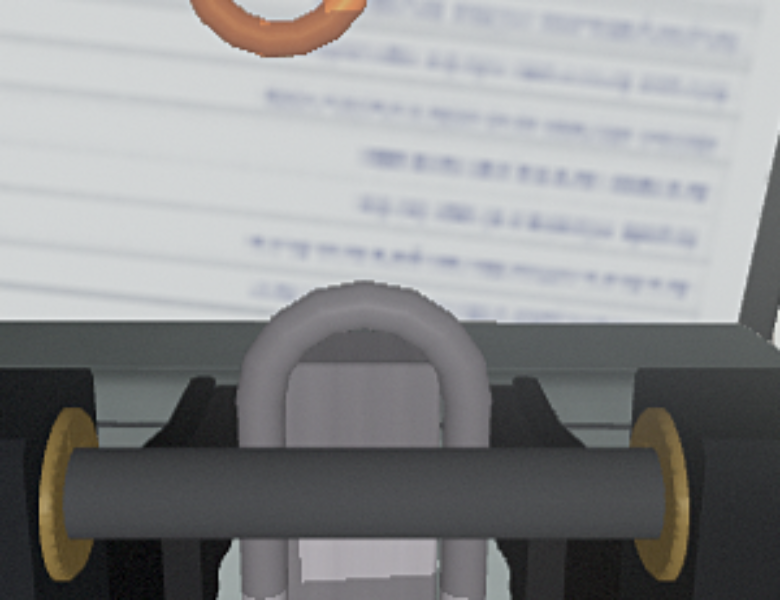

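Call:
play_rows:
  series:
    - [0.3, -0.02, 0, 0, 0, 0, 0]
    - [0.3, -0.02, 0, 0, 0, 0, 0]
    - [0.3, 0, 0, 0, 0, 0, 0]

```text
time: 10.6
position: [0.5297, -0.021, 0.1007]
tool_rot: [0.707, -0.021, 0.024, -0.707]
ft_force: [7.7, 0.5, -0.5]
grip_width: 0.0411
```

Run:
```python
from h import *
plan(*tgt([-.064,0],.101,np.pi/2)); where()
```

```text
pos [ 0.5297 -0.021   0.1007] goal [ 0.5314 -0.0211  0.101 ] grip 0.0411 F [ 7.7  0.5 -0.5] t 10.6
shift/100mm (cur axes) [ 0.018 -0.003 -0.   ] (goal axes) [ 0.018 -0.003 -0.   ] turn/180 [ 0.0001 -0.0001  0.0017]
boxframe [-0.0658  0.      0.1007] yaw z rel 89.99 down [ 0.005 -0.001 -1.   ] t 10.6
```

The wrist force rose to about 8 N and motion stopped at about 27 mm, so the shackle is at its stop. I'll release, rise and look.

Call:
play_rows:
  series:
    - [0.7, 0, 0, 0, 0, 0, 0]
    - [0.7, 0, 0, 0, 0, 0, 0]
    - [0.7, 0, 0, 0, 0, 0, 0]
    - [0.7, 0, -0.2, 0, 0, 0, 0]
    - [0.8, 0, -0.4, 0, 0, 0, 0]
    - [0.8, 0, -0.4, 0, 0, 0, 0]
    - [0.8, 0.2, -0.1, 0, 0, 0, 0]
    - [0.8, 0.3, 0, 0, 0, 0, 0]
    - [0.8, 0, 0, 0, 0, 0, 0]
    - [0.8, 0, 0, 0, 0, 0, 0]

```text
time: 11.43
position: [0.5766, -0.0238, 0.2096]
tool_rot: [-0.707, 0.024, -0.021, 0.707]
ft_force: [-1.5, 0.2, -1.0]
grip_width: 0.0695
```

Run:
```python
from h import *
from rig import eyes
plan(*tgt([.008,0],.107,np.pi/2)); where()
P=eyes.camera_params("wrist");im=eyes.camera("wrist")[:,:,::-1].copy()
print(proj(P,boxT(BOX,np.array([[-16,18,112],[-16,-18,112],[-10,26,98],[-10,-26,98],[-93,0,84],[-91,0,84]])/1000)).round(1).tolist())
cv2.imwrite("pics/w5.png",cv2.resize(im[120:360,180:480],None,fx=2.6,fy=2.5))
```

```text
pos [ 0.5766 -0.0238  0.2096] goal [ 0.6033 -0.0257  0.107 ] grip 0.0695 F [-1.5  0.2 -1. ] t 11.43
shift/100mm (cur axes) [ 0.272  1.025 -0.003] (goal axes) [ 0.268  1.026 -0.002] turn/180 [-0.0001  0.0001 -0.0011]
boxframe [-1.880e-02  2.000e-04  2.096e-01] yaw z rel 90.01 down [-0.004  0.001 -1.   ] t 11.43
[[347.6, 252.9], [290.9, 252.9], [357.8, 255.8], [280.7, 255.7], [319.3, 128.5], [319.3, 131.7]]
```

View pics/w5.png

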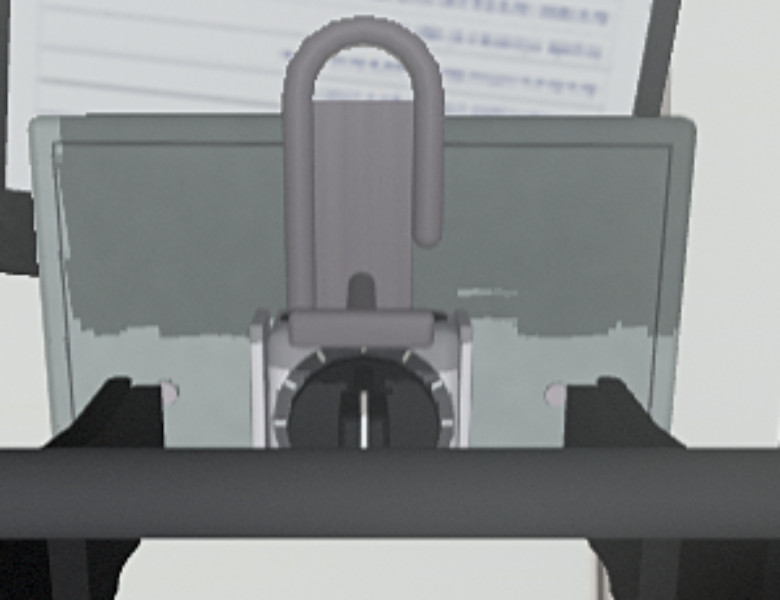

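The shackle is fully open: the short-leg tip is at crop (427,245), clear of the body. The line at (364,420) points at the shackle. Next I'll grip the body.

Call:
play_rows:
  series:
    - [0.8, 0.12, 0.1, 0, 0, 0, 0]
    - [0.8, 0.12, 0.2, 0, 0, 0, 0]
    - [0.8, 0, 0.25, 0, 0, 0, 0]
    - [0.8, 0, 0.25, 0, 0, 0, 0]
    - [0.8, 0, 0.15, 0, 0, 0, 0]
    - [0.8, 0, 0.07, 0, 0, 0, 0]
    - [0.8, 0, 0, 0, 0, 0, 0]
    - [0.8, 0, 0, 0, 0, 0, 0]

```text
time: 12.15
position: [0.5997, -0.0253, 0.1078]
tool_rot: [-0.707, 0.024, -0.021, 0.707]
ft_force: [1.0, -0.4, 1.0]
grip_width: 0.0697
```

Run:
```python
from h import *
plan(*tgt([.005,0],.107,np.pi/2)); where()
```

```text
pos [ 0.5997 -0.0253  0.1078] goal [ 0.6003 -0.0255  0.107 ] grip 0.0697 F [ 1.  -0.4  1. ] t 12.15
shift/100mm (cur axes) [ 0.006  0.008 -0.002] (goal axes) [ 0.006  0.008 -0.002] turn/180 [-0.0001  0.     -0.0012]
boxframe [0.0044 0.0002 0.1078] yaw z rel 90.0 down [-0.004  0.001 -1.   ] t 12.15
```

Call:
play_rows:
  series:
    - [0.8, 0.005, 0.005, 0, 0, 0, -0.001]
    - [0.5, 0, 0, 0, 0, 0, 0]
    - [0.4, 0, 0, 0, 0, 0, 0]
    - [0.4, 0, 0, 0, 0, 0, 0]
    - [0.4, 0, 0, 0, 0, 0, 0]
    - [0.4, 0, 0, 0, 0, 0, 0]
    - [0.4, 0, 0, 0, 0, 0, 0]
  grip_force: 45

```text
time: 12.73
position: [0.6015, -0.0255, 0.1083]
tool_rot: [0.707, -0.021, 0.023, -0.707]
ft_force: [-1.1, -0.2, 3.7]
grip_width: 0.0517
```

Run:
```python
from h import *
plan(*tgt([.005,0],.107,np.pi/2)); where()
```

```text
pos [ 0.6015 -0.0255  0.1083] goal [ 0.6003 -0.0255  0.107 ] grip 0.0517 F [-1.1 -0.2  3.7] t 12.73
shift/100mm (cur axes) [-0.012  0.013 -0.001] (goal axes) [-0.012  0.013 -0.001] turn/180 [0.     0.     0.0008]
boxframe [6.200e-03 1.000e-04 1.083e-01] yaw z rel 90.0 down [ 0.003 -0.    -1.   ] t 12.73
```

Call:
play_rows:
  series:
    - [0.4, 0, -0.03, 0, 0, 0, 0]
    - [0.4, 0, -0.03, 0, 0, 0, 0]
    - [0.4, 0, -0.03, 0, 0, 0, 0]
    - [0.4, 0, -0.03, 0, 0, 0, 0]
    - [0.4, 0, 0, 0, 0, 0, 0]
    - [0.4, 0, 0, 0, 0, 0, 0]

```text
time: 13.23
position: [0.6014, -0.0255, 0.1171]
tool_rot: [-0.707, 0.022, -0.023, 0.707]
ft_force: [6.5, -0.2, -18.6]
grip_width: 0.0516
```

Run:
```python
from h import *
from rig import eyes
plan(*tgt([.011,0],.1203,np.pi/2)); where()
im=eyes.camera("wrist")[:,:,::-1].copy()
cv2.imwrite("pics/w6.png",cv2.resize(im[120:360,180:480],None,fx=2.6,fy=2.5))
cv2.imwrite("pics/s6.png",cv2.resize(eyes.camera("scene")[190:290,290:400,::-1],None,fx=7,fy=6))
```

```text
pos [ 0.6014 -0.0255  0.1171] goal [ 0.6063 -0.0259  0.1203] grip 0.0516 F [  6.5  -0.2 -18.6] t 13.23
shift/100mm (cur axes) [ 0.049 -0.032 -0.001] (goal axes) [ 0.049 -0.032 -0.001] turn/180 [-0.0001 -0.0001  0.0005]
boxframe [6.100e-03 1.000e-04 1.171e-01] yaw z rel 89.98 down [ 0.002  0.    -1.   ] t 13.23
```

View pics/w6.png

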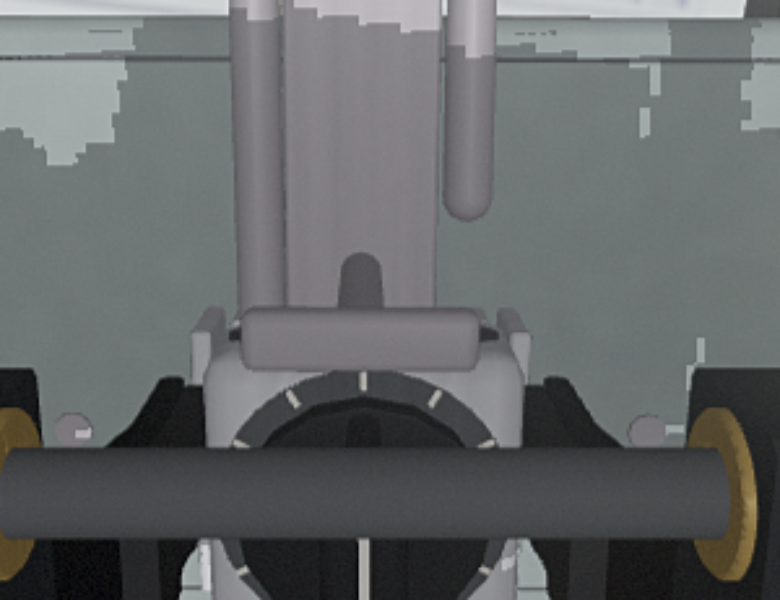

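View pics/s6.png

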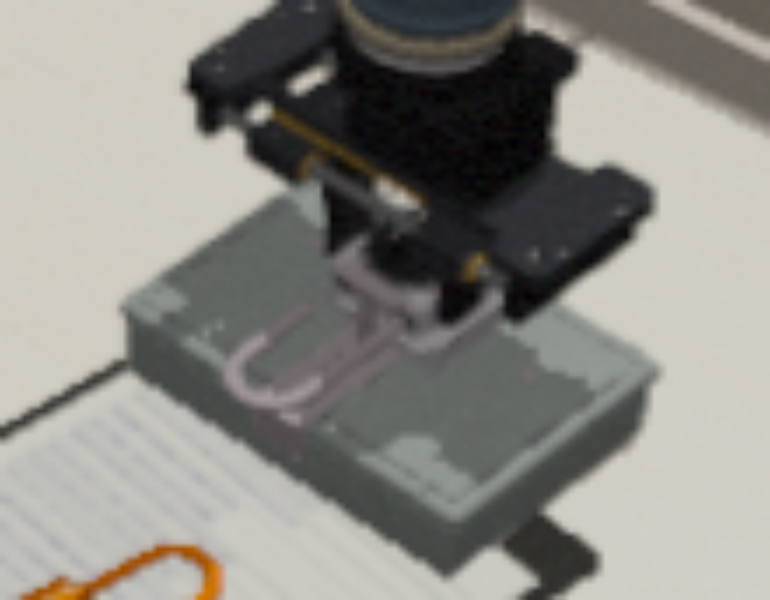

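The wrist shows -18.6 N and only 8.8 mm of rise: the front edge of the body, drawn about 2 mm forward by the pull, is caught under the T head. I'll lower it a little, move it +x, then lift again.

Call:
play_rows:
  series:
    - [0.4, 0, 0.03, 0, 0, 0, 0]
    - [0.4, 0, 0.03, 0, 0, 0, 0]
    - [0.4, 0, 0, 0, 0, 0, 0]
    - [0.4, 0.015, 0, 0, 0, 0, 0]
    - [0.4, 0.01, 0, 0, 0, 0, 0]
    - [0.4, 0, 0, 0, 0, 0, 0]
    - [0.4, 0, 0, 0, 0, 0, 0]

```text
time: 13.92
position: [0.603, -0.0254, 0.1136]
tool_rot: [-0.707, 0.022, -0.022, 0.707]
ft_force: [-0.2, 0.0, -4.3]
grip_width: 0.0518
```

Run:
```python
from h import *
plan(*tgt([.011,0],.1203,np.pi/2)); where()
```

```text
pos [ 0.603  -0.0254  0.1136] goal [ 0.6063 -0.0259  0.1203] grip 0.0518 F [-0.2  0.  -4.3] t 13.92
shift/100mm (cur axes) [ 0.033 -0.067 -0.002] (goal axes) [ 0.033 -0.067 -0.002] turn/180 [-0.      0.0001  0.0001]
boxframe [0.0077 0.0002 0.1136] yaw z rel 90.01 down [ 0.  0. -1.] t 13.92
```

Call:
play_rows:
  series:
    - [0.4, 0.01, 0, 0, 0, 0, 0]
    - [0.4, 0, -0.02, 0, 0, 0, 0]
    - [0.4, 0, -0.025, 0, 0, 0, 0]
    - [0.4, 0, 0, 0, 0, 0, 0]
    - [0.4, 0, 0, 0, 0, 0, 0]

```text
time: 14.33
position: [0.6048, -0.0257, 0.1184]
tool_rot: [0.707, -0.022, 0.023, -0.707]
ft_force: [-0.0, 0.1, -3.9]
grip_width: 0.0511
```

Run:
```python
from h import *
plan(*tgt([.012,0],.1203,np.pi/2)); where()
```

```text
pos [ 0.6048 -0.0257  0.1184] goal [ 0.6073 -0.026   0.1203] grip 0.0511 F [-0.   0.1 -3.9] t 14.33
shift/100mm (cur axes) [ 0.025 -0.019 -0.001] (goal axes) [ 0.025 -0.019 -0.001] turn/180 [0.     0.     0.0007]
boxframe [9.500e-03 1.000e-04 1.184e-01] yaw z rel 90.0 down [ 0.002 -0.    -1.   ] t 14.33
```

Call:
play_rows:
  series:
    - [0.4, 0, -0.02, 0, 0, 0, 0]
    - [0.4, 0, 0, 0, 0, 0, 0]
    - [0.4, 0, 0, 0, 0, 0, 0]

```text
time: 14.58
position: [0.6048, -0.0257, 0.1202]
tool_rot: [0.707, -0.022, 0.023, -0.707]
ft_force: [-0.1, -0.4, -4.6]
grip_width: 0.0514
```

Run:
```python
from h import *
from rig import eyes
plan(*tgt([.012,0],.1203,np.pi/2)); where()
P=eyes.camera_params("wrist")
im=eyes.camera("wrist")[:,:,::-1].copy()
cv2.imwrite("pics/w7.png",cv2.resize(im[120:360,180:480],None,fx=2.6,fy=2.5))
cv2.imwrite("pics/w7f.png",im)
# predicted padlock: front face top corners, short leg tip, for current
for lift in (.008,.010,.012):
  for bx in (.021,.024):
    X=np.array([[bx-.030,.026,.098+lift],[bx-.030,-.026,.098+lift],[bx-.050,.017,.084+lift],[bx-.050,.017,.088+lift],[bx-.113,0,.084+lift]])
    print(lift,bx,(proj(P,boxT(BOX,X))-[180,120]).round(1).tolist(), )
```

```text
pos [ 0.6048 -0.0257  0.1202] goal [ 0.6073 -0.026   0.1203] grip 0.0514 F [-0.1 -0.4 -4.6] t 14.58
shift/100mm (cur axes) [ 0.025 -0.001 -0.001] (goal axes) [ 0.025 -0.001 -0.001] turn/180 [ 0.     -0.      0.0006]
boxframe [9.500e-03 1.000e-04 1.202e-01] yaw z rel 90.0 down [ 0.002 -0.    -1.   ] t 14.58
0.008 0.021 [[202.8, 139.4], [76.1, 139.4], [178.7, 85.6], [179.6, 87.1], [139.5, -73.3]]
0.008 0.024 [[202.5, 146.3], [76.4, 146.3], [178.5, 92.4], [179.5, 94.1], [139.5, -65.0]]
0.01 0.021 [[203.5, 140.9], [75.4, 140.8], [179.2, 86.4], [180.1, 87.9], [139.5, -74.5]]
0.01 0.024 [[203.2, 147.9], [75.7, 147.9], [179.0, 93.3], [179.9, 95.0], [139.5, -66.1]]
0.012 0.021 [[204.4, 142.4], [74.5, 142.3], [179.6, 87.1], [180.6, 88.8], [139.5, -75.7]]
0.012 0.024 [[204.0, 149.5], [74.9, 149.5], [179.5, 94.1], [180.4, 95.9], [139.5, -67.2]]
```

View pics/w7.png

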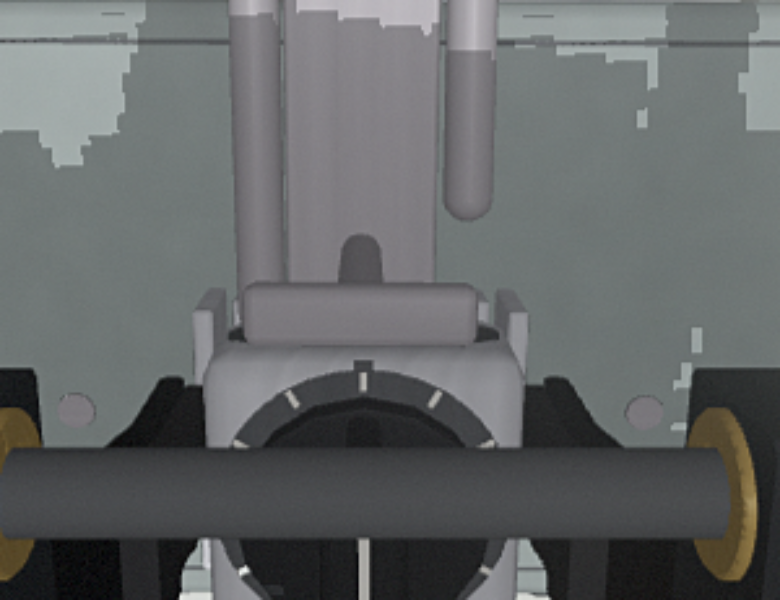

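View pics/w7f.png

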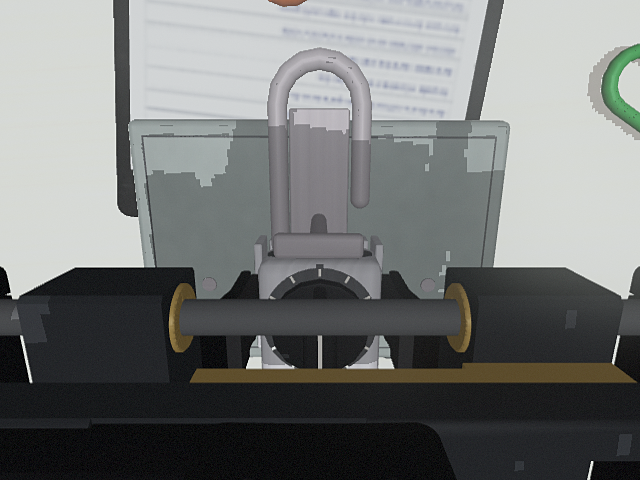

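The padlock sits in the gripper as before, its weight reads a clean 4.6 N, and the pin is in the gap. I'll centre the gap on the pin, then move to -y.

Call:
play_rows:
  series:
    - [0.4, 0.025, 0, 0, 0, 0, 0]
    - [0.4, 0, 0, 0, 0, 0, 0]
    - [0.4, 0, 0, -0.05, 0, 0, 0]
    - [0.4, 0, 0, -0.08, 0, 0, 0]
    - [0.4, 0, 0, -0.08, 0, 0, 0]
    - [0.4, 0, 0, 0, 0, 0, 0]

```text
time: 15.13
position: [0.606, -0.049, 0.1201]
tool_rot: [0.707, -0.022, 0.024, -0.706]
ft_force: [-0.1, -0.1, -4.9]
grip_width: 0.0514
```

Run:
```python
from h import *
plan(*tgt([.012,-.065],.1205,np.pi/2)); where()
```

```text
pos [ 0.606  -0.049   0.1201] goal [ 0.6032 -0.0908  0.1205] grip 0.0514 F [-0.1 -0.1 -4.9] t 15.13
shift/100mm (cur axes) [-0.001 -0.004 -0.419] (goal axes) [-0.002 -0.004 -0.419] turn/180 [ 0.0004 -0.0005  0.0007]
boxframe [ 0.0122 -0.0231  0.1201] yaw z rel 89.92 down [ 0.002 -0.001 -1.   ] t 15.13
```

Call:
play_rows:
  series:
    - [0.4, 0, 0, -0.1, 0, 0, 0]
    - [0.4, 0, 0, -0.1, 0, 0, 0]
    - [0.4, 0, 0, -0.1, 0, 0, 0]
    - [0.4, 0, 0, -0.1, 0, 0, 0]
    - [0.4, 0, 0, -0.05, 0, 0, 0]
    - [0.4, 0, 0, 0, 0, 0, 0]
    - [0.4, 0, 0, 0, 0, 0, 0]

```text
time: 15.72
position: [0.6029, -0.0922, 0.12]
tool_rot: [-0.707, 0.022, -0.023, 0.707]
ft_force: [-0.6, 0.9, -4.7]
grip_width: 0.0514
```

Run:
```python
from h import *
from rig import eyes
plan(*tgt([.012,-.068],.25,np.pi/2)); where()
im=eyes.camera("wrist")[:,:,::-1].copy()
cv2.imwrite("pics/w8.png",im)
```

```text
pos [ 0.6029 -0.0922  0.12  ] goal [ 0.603  -0.0938  0.25  ] grip 0.0514 F [-0.6  0.9 -4.7] t 15.72
shift/100mm (cur axes) [ 0.004 -1.3   -0.016] (goal axes) [ 0.002 -1.3   -0.016] turn/180 [-0.0001 -0.0004  0.0005]
boxframe [ 0.0118 -0.0664  0.12  ] yaw z rel 89.93 down [ 0.001  0.    -1.   ] t 15.72
```

View pics/w8.png

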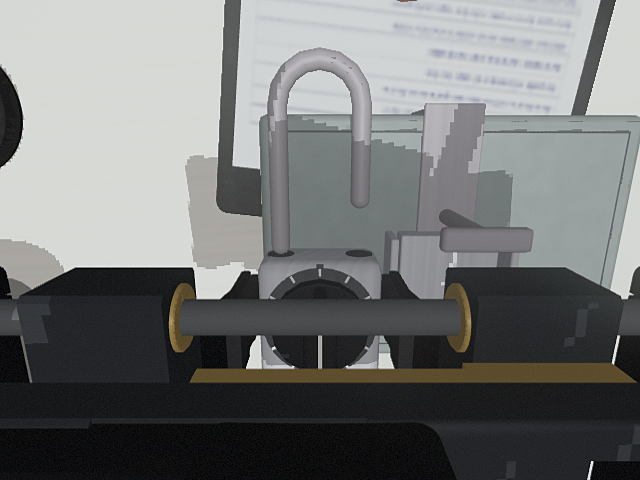

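The pin and head, at (440–532, 240), are clear of the padlock, whose right edge is at 382. I'll raise it.

Call:
play_rows:
  series:
    - [0.4, 0, -0.06, -0.02, 0, 0, 0]
    - [0.4, 0, -0.12, 0, 0, 0, 0]
    - [0.4, 0, -0.2, 0, 0, 0, 0]
    - [0.4, 0, -0.2, 0, 0, 0, 0]
    - [0.4, 0, -0.2, 0, 0, 0, 0]
    - [0.4, 0, -0.2, 0, 0, 0, 0]
    - [0.4, 0, -0.2, 0, 0, 0, 0]
    - [0.4, 0, -0.15, 0, 0, 0, 0]
    - [0.4, 0, -0.08, 0, 0, 0, 0]
    - [0.4, 0, -0.04, 0, 0, 0, 0]
    - [0.4, 0, 0, 0, 0, 0, 0]
    - [0.4, 0, 0, 0, 0, 0, 0]

```text
time: 16.77
position: [0.6021, -0.0934, 0.2645]
tool_rot: [-0.707, 0.022, -0.022, 0.707]
ft_force: [1.3, -0.5, -5.1]
grip_width: 0.0513
```

Call:
play_rows:
  series:
    - [0.4, 0, 0, 0, 0, 0, 0]
    - [0.4, 0, 0, 0, 0, 0, 0]
    - [0.4, 0, 0, 0, 0, 0, 0]
    - [0.4, 0, 0, 0, 0, 0, 0]
    - [0.4, 0, 0, 0, 0, 0, 0]
    - [0.4, 0, 0, 0, 0, 0, 0]

```text
time: 17.27
position: [0.6026, -0.0937, 0.2648]
tool_rot: [-0.707, 0.022, -0.023, 0.707]
ft_force: [0.8, -0.0, -3.7]
grip_width: 0.0515
```

Run:
```python
from h import *
from rig import eyes,robot
plan(*tgt([.012,-.068],.255,np.pi/2)); where()
W=eyes.camera_params("wrist")
im=eyes.camera("wrist")[:,:,::-1].copy()
cv2.imwrite("pics/w9.png",im)
s=eyes.camera("scene")[:,:,::-1].copy(); cv2.imwrite("pics/s9.png",s)
t=eyes.camera("top")[:,:,::-1].copy(); cv2.imwrite("pics/t9.png",t)
cv2.imwrite("pics/w9c.png",cv2.resize(im[30:270,220:420],None,fx=3.5,fy=2.5))
o=robot.get_obs();T=R.from_quat(o["tool_rot"]).as_matrix()
print(proj(eyes.camera_params("scene"),o["position"]),proj(eyes.camera_params("top"),o["position"]))
np.savez("w9.npz",pos=o["position"],T=T,**W)
```

```text
pos [ 0.6026 -0.0937  0.2648] goal [ 0.603  -0.0938  0.255 ] grip 0.0515 F [ 0.8 -0.  -3.7] t 17.27
shift/100mm (cur axes) [ 0.004  0.098 -0.001] (goal axes) [ 0.004  0.098 -0.001] turn/180 [-0.     -0.      0.0004]
boxframe [ 0.0116 -0.0679  0.2648] yaw z rel 90.0 down [ 0.001  0.    -1.   ] t 17.27
[[370.53525559 207.24449476]] [[363.97571194 197.16375846]]
```

View pics/w9.png

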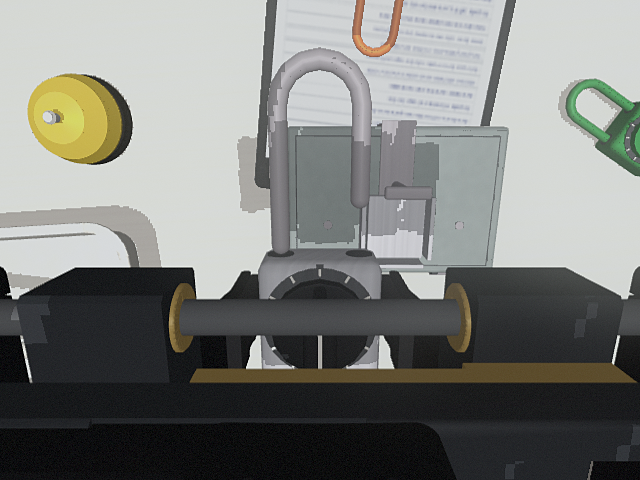

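View pics/s9.png

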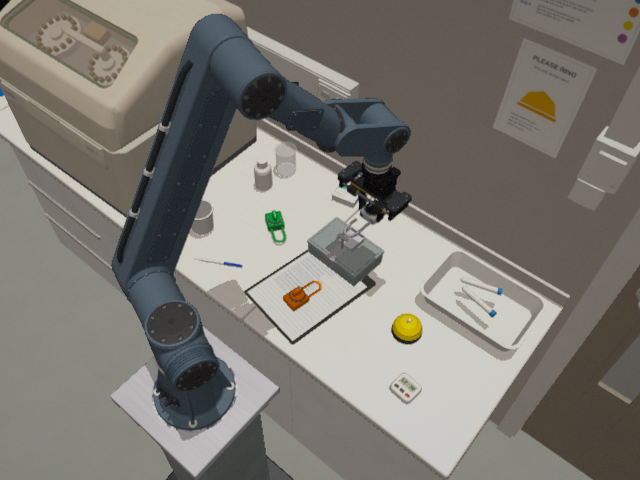

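View pics/w9c.png

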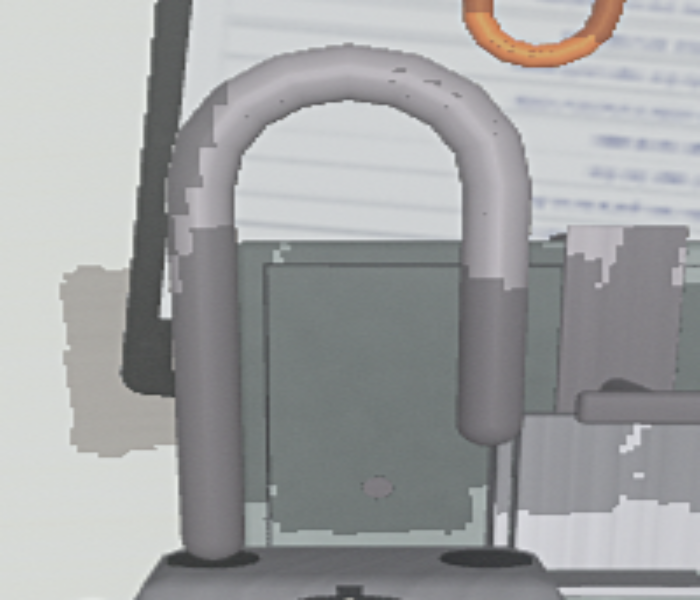

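```bash
python3 - <<'E'
from h import *
d=dict(np.load("w9.npz"));T=d["T"];pos=d["pos"]
P={k:d[k] for k in("K","rvec","tvec")}
th=np.linspace(0,2*np.pi,73)
def model(q,sh=.024):
    x0,z0,pt=q
    def W(X): # lock frame -> world (gripper frame axes: x=tool x, y=tool z, z=-tool y)
        X=np.asarray(X,float).reshape(-1,3)
        X=X@R.from_euler("y",pt).as_matrix().T+[x0,0,z0]
        return pos+X@np.c_[T[:,0],T[:,2],-T[:,1]].T
    pr=lambda X:proj(P,W(X))
    bow=pr(np.c_[-.085-sh+.004*np.cos(th),0*th,.004*np.sin(th)])[:,1].min()
    tip=pr(np.c_[-.046-.004-.0+.004*np.cos(th)-.004+.0,0*th+.017,.004*np.sin(th)])[:,1].max()
    xs=np.linspace(-.095,-.04,60)
    def width(v):
        ed=[]
        for s in(1,-1):
            best=None
            for a in th:
                u=pr(np.c_[xs,0*xs+s*(.017+.004*np.cos(a)),0*xs+.004*np.sin(a)]); 
                val=np.interp(v,u[:,1],u[:,0]); best=val if best is None else (max(best,val) if s>0 else min(best,val))
            ed.append(best)
        return abs(ed[0]-ed[1])
    return np.array([bow,tip,width(120),width(198)])
obs=np.array([47.6,208,102.8,99.1])
r=least_squares(lambda q:model(q)-obs,[.01,-.02,0],diff_step=1e-3,x_scale=[.01,.01,.1]);print(r.x,np.degrees(r.x[2]),r.fun)
for pt in(-.06,-.03,0,.03,.06):
    r=least_squares(lambda q:model([q[0],q[1],pt])-obs,[.01,-.02],diff_step=1e-3);print(pt,r.x,r.fun.round(2))
E
python3 - <<'E'
import cv2
t=cv2.imread("pics/s9.png")
cv2.imwrite("pics/s9c.png",cv2.resize(t[150:290,300:430],None,fx=5.5,fy=4.2,interpolation=cv2.INTER_CUBIC))
E
```

```text
[ 0.01187384 -0.02377417 -0.03873515] -2.2193607279561487 [ 0.2054804  -0.24349923  0.39576935 -0.05035622]
-0.06 [ 0.01166453 -0.02210693] [ 0.33 -0.39  0.3   0.27]
-0.03 [ 0.01194841 -0.02445445] [ 0.16 -0.19  0.44 -0.18]
0 [ 0.01215541 -0.02676734] [ 0.02 -0.03  0.61 -0.59]
0.03 [ 0.01229327 -0.02904152] [-0.07  0.09  0.81 -0.98]
0.06 [ 0.01235445 -0.03126822] [-0.12  0.16  1.04 -1.34]
```

View pics/s9c.png

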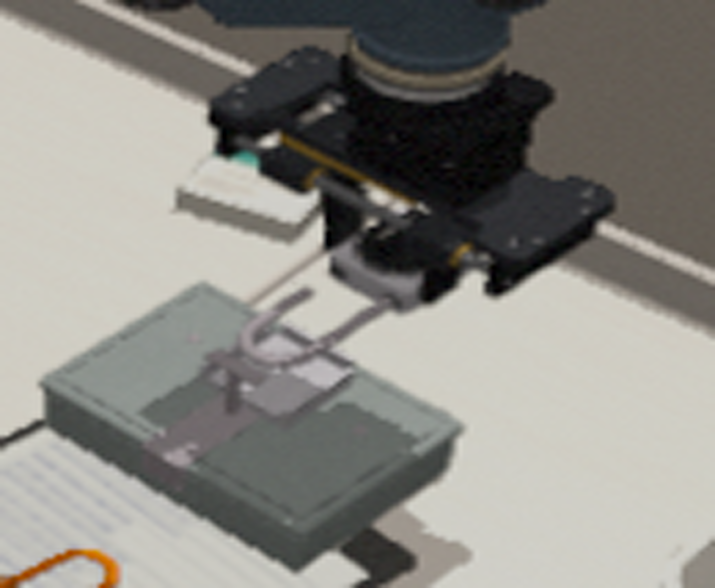

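View pics/t9.png

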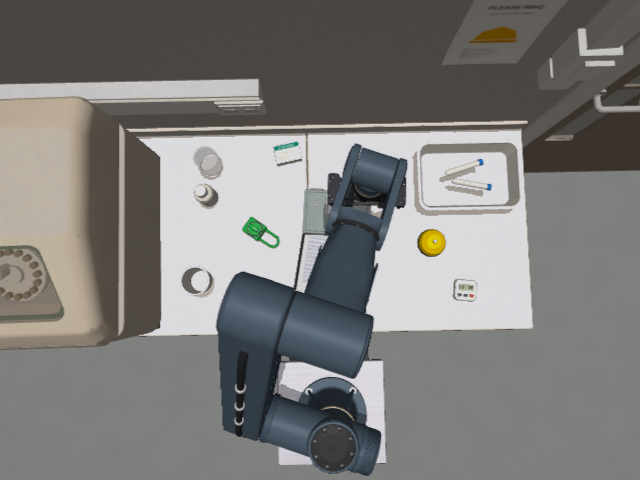

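The wrist view shows the shackle still open and the dial still on the line. The padlock's fitted pitch is within about 2° of level. The bystanders sit at their starting pixels: cup (198,281), bell (432,242), bottle (204,195), timer (466,290). I'll hand in.

Run:
```python
from rig import robot,ticket
o=robot.get_obs();print(o["position"],o["grip_width"],abs(o["joint_velocities"]).max(),o["time"])
print(ticket.hand_in())
```

```text
[ 0.60264123 -0.09370906  0.26503358] 0.05185351246248152 0.001797922571645957 17.4167
the job is handed in; nothing more can be done
None
```

The job is done and handed in at 17.4 s. The padlock is open, off the hasp pin, and held still about 15.6 cm above where it lay.

- **Dial and shackle:** I turned the grey padlock's dial three clicks anticlockwise from -90° to the shackle and let go. I then pulled the shackle until it stopped against about 8 N.
- **Taking it off the pin:** I gripped the body, raised it about 12 mm, moved it about 68 mm towards its -y so the pin left through the gap, and then raised it.
- **One fault on the way:** on the first lift the body caught under the T head, after the shackle pull had drawn it about 2 mm forward. The wrist force reached about 19 N. I lowered it, moved it back about 3 mm in +x, and the second lift was free.
- **Last checks:** the arm was still, and the grip was 51.9 mm wide. The shackle was open with the nose pointing at it, and the bystanders were at their starting pixels. The gripper itself was vertical. The picture fit put the padlock about 2° nose-down, but it could not tell that from level; I left it uncorrected.

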